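# Hook the sander onto the balancer

## Task

Take the balancer arm by its wooden knob, pull its hook down against the spring, swing the hook through the steel link on top of the sander and ease it up until it bears on the underside of the link's top bar; then let go, so that the balancer is pulling up on the sander. Be gentle: keep the sander standing where it is, upright and on the table, do not knock, drag or lift it, never let the hook snap up by itself, and leave the things around alone.

Things in the scene. Friction and masses are not known exactly. Their poses are not given: they have to be found in the camera images.
- balancer_post: Fixed upright steel post, 22 mm thick and 335 mm high, on a round wooden foot of 116 mm diameter. Origin: centre of the foot's underside on the table; z up along the post, the axis that the arm slides along and turns about. With swing at 0 the arm points along the post's -x axis.
- draw (a joint): How far the arm and its hook have been pulled down the post, in m: 0 at the top where the spring holds it, 0.112 at the bottom stop. The spring pulls up with about 4 N at 0, rising by 20 N per m; there is no catch, and let go, the arm snaps back up.
- swing (a joint): Angle of the arm about the post in rad (-0.5 to 1.3), anticlockwise seen from above, 0 along the post's -x axis. It turns freely. At the start it is 0.5 to 0.9, beside the sander; lowering the angle swings the hook tip first towards the sander.
- knob (a point): Centre of the upright round wooden knob on the arm's end, 27 mm diameter, 37 mm high, 130 mm from the post's axis, to be gripped from above. Under it: a 12 mm steel stem from 18 to 36 mm below this point, then the aluminium arm (top 36 mm, underside 50 mm below this point). It is 110 mm straight above hook's origin.
- hook: J-hook of 8 mm round steel under the arm's end. Origin: wire centre at the middle of its level bottom run (the throat), 205 mm above the table at draw 0. x runs along the arm towards the post, z up. The shank rises at y = -11 mm, 60 mm up to the arm; the tip at y = +11 mm ends 18 mm above the origin; the throat between is 14 mm wide. Lowest point 4 mm below the origin.
- sander: Loose cordless palm sander, about 0.75 to 0.95 kg, on a 106 mm round pad at the hook's swing radius; the spring cannot lift it. Origin: centre of the pad's underside, z up. Its hanging link stands on top (see link_axis); the hook passes through the link along the sander's y axis. More than about 4 N of sideways push may slide or rock it.
- link_axis (a point): On the sander's axis, 101 mm up. Here an aluminium column (flat top 52 x 24 mm) carries the link, an upside-down U of 7 mm steel: bar along the sander's x, legs at x = -22, +22 mm. Column top is 0 to 32 mm above this point, stiff, different each time, not reported: find it by touch or sight. The bar's underside is always 32 mm, its top 39 mm above the column top.
- house: Small unpainted wooden house, 47 x 43 x 109 mm, a bystander; origin at the centre of its underside.
- tape: Roll of tape lying flat, 104 mm diameter, 25 mm high, a bystander; origin at the centre of its underside.
- cork_block: Sanding block, 39 x 65 x 28 mm, a bystander; origin at the centre of its underside.
- jar: Turned wooden jar, 47 mm diameter, 73 mm high, a bystander; origin at the centre of its underside.

How it is judged:
By the outcome, as a careful person would: the job done as asked, in the order asked, and still so for the second after the job is handed in, with the robot touching nothing.
It also fails if it takes over 61 s, if anything falls off the work surface, if the arm or the gripper's body presses on something with over 40 N, if the wrist force passes 120 N, or if a joint passes its speed limit or range.

## Robot

A 6-joint arm with a two-finger parallel gripper is mounted at the origin on a cart in front of the work surface, level with it; the furniture and walls round the work are solid. World frame = base frame: x ahead of the robot, y to its left, z up, the work surface at z = 0. Lengths are in mm, angles in rad, forces in N, time in s.
With the tool pointing down it reaches from about 325 to 750 mm from the base axis. Payload 7.6 kg.
Tool frame: the origin (TCP) lies midway between the tips of the shut fingers; the grasp point (between the pads) lies 19 mm behind it; z points along the fingers, y is the line along which they close (so a half turn about z gives the same grasp; the last joint's range is limited). The gripper opens to 85 mm and grips with 20 to 120 N. Pads are 22 mm wide; open, the fingers measure 114 mm over their backs; the gripper's body (76 mm by 85 mm) begins 54 mm behind the grasp point. The pads swing forward as they close: fully open they stand 13 mm farther back than shut.
Start: joints at [-0.07, 0.052, 1.401, -0, 1.689, -0.07], TCP at [525.023, 0.021, 196.423] pointing down, gripper open.
Joint ranges: [-2.9, 2.9], [-0.91, 2.17], [0.12, 2.37], [-1.06, 4.2], [0.26, 2.73], [-2.93, 2.93]. Speed limits (rad/s): [2.57, 2.57, 3.01, 3.14, 3.14, 3.14].

## Interface

Orientations are given as a rotation vector (axis times angle).
In Python, from workcell import bot gives the robot as it stands. Calls block until the motion is done:
- bot.movep(position, orientation): joint-space move of the TCP to a pose.
- bot.move_l(position, frame=None, v=150, stop_force=None): straight line of the TCP; frame=None keeps the orientation; v is the mean speed in mm/s. With stop_force (N) it stops when the force on the tool has changed by that much, and returns True; else False.
- bot.move_j(angles): joint-space move.
- bot.move_gripper(opening): opening from 0.0 (shut) to 1.0 (fully open); the grip force is fixed at half the most; returns when the fingers have stopped.
- bot.pause(seconds).
- bot.solve_ik(position, orientation): joint angles nearest the present ones, or None.
- bot.camera(name): name is "scene" or "side" or "wrist"; returns a dict with "img" (400x640x3 uint8, red, green, blue), "fx", "fy", "cx", "cy" (pixels), "R" (3x3) and "t" (3): a world point X has camera coordinates R X + t; the wrist camera has in their place "tool_from_camera" (4x4, takes a point from camera to tool coordinates, whose origin is the TCP and whose axes are the flange's). Camera axes: x right, y down, z forward; pixel columns grow to the right and rows downward; lengths in mm; the calibration is good to about 2 mm. A picture is of the moment at which its call begins: read the wrist's pose just before it. There is no depth.
A pose or a line that the arm cannot do raises bot.IKError and nothing moves.
- bot.sign_off(): hands the job in; it is judged then, once.
Readings, each from a call of its own:
- bot.read_time(): time.
- bot.read_q(): joint angles.
- bot.read_joint_vel(): joint speeds.
- bot.read_joint_torque(): joint torques, N m.
- bot.read_ee_pos(): TCP position.
- bot.read_orientation(): TCP orientation.
- bot.read_wrist_force(): force on the tool from outside, world axes, zero at the start.
- bot.read_ft_torque(): the same for the moment, N m.
- bot.read_finger_gap(): opening from 0.0 (shut) to 1.0 (fully open).
- bot.read_grasp_force(): force on a finger pad.
Only numpy, scipy, OpenCV 4.12 (cv2) and the standard library are available. Lean on these libraries where they do the work, as an engineer would, in place of code of your own. Each camera call takes 0.05 s, during which the arm holds its last target. There are 200 camera calls.

## Working session

There is one attempt and no reset: what is moved stays moved. The work goes in short steps, each a Python script; the robot and the scene stay as the last script left them, time stands still between calls to the robot, and variables do not carry over. Pictures are saved under pics/ and viewed, at most 11 in all, crops included, and the job is handed in when it is done.

```bash
mkdir -p pics; ls
python3 - <<'E'
from workcell import bot
import cv2,pickle
d={}
for n in ["scene","side","wrist"]:
    if n=="wrist": p=bot.read_ee_pos(),bot.read_orientation()
    d[n]=bot.camera(n); cv2.imwrite(f"pics/{n}0.png",d[n]["img"][:,:,::-1])
    print(n,{k:v for k,v in d[n].items() if k!="img"})
d["pose"]=p; print(p)
pickle.dump(d,open("c0.pkl","wb"))
E
```

```text
pics
scene {'fx': 425.5781191731649, 'fy': 425.5781191731649, 'cx': 320.84419167473584, 'cy': 193.51362667768802, 'R': array([[ 0.45132228, -0.89221339, -0.01623178],
       [-0.38733067, -0.17947784, -0.90430231],
       [ 0.80391738,  0.41441885, -0.42658395]]), 't': array([-194.61754481,  405.152115  ,  873.42544013])}
side {'fx': 411.86179545345425, 'fy': 411.86179545345425, 'cx': 313.70058849887397, 'cy': 203.10189956171124, 'R': array([[ 0.9229926 , -0.38430879,  0.01978403],
       [-0.20629216, -0.53754129, -0.81761415],
       [ 0.32485104,  0.75057053, -0.57542653]]), 't': array([-470.85054083,  292.94258667, 1018.68416966])}
wrist {'fx': 323.7434258365784, 'fy': 323.7434258365784, 'cx': 323.2753973487452, 'cy': 194.55380564874622, 'tool_from_camera': array([[-9.77250657e-04, -9.61914747e-01, -2.73347883e-01,
         6.95946161e+01],
       [ 9.99999513e-01, -9.03059893e-04, -3.97235755e-04,
        -1.09517677e+00],
       [ 1.35257421e-04, -2.73348138e-01,  9.61915161e-01,
        -1.77543025e+02],
       [ 0.00000000e+00,  0.00000000e+00,  0.00000000e+00,
         1.00000000e+00]])}
(array([5.24693396e+02, 2.73719363e-02, 1.95672726e+02]), array([-2.22077960e+00, -2.22067455e+00,  1.40930083e-03]))
```

View pics/scene0.png

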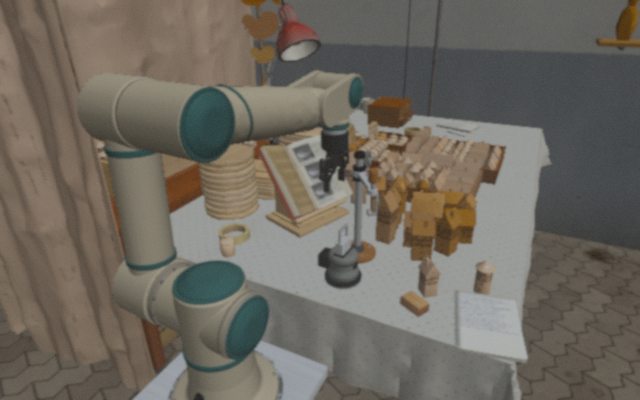

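View pics/side0.png

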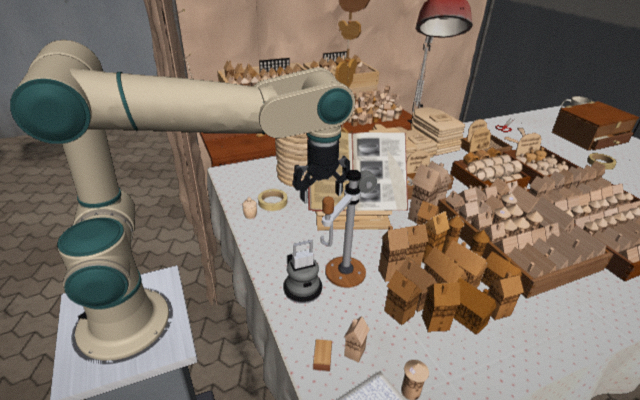

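Scene: sander about (343,265), post foot (363,252), post top about (362,157), arm behind the gripper. Side: sander (303,280), link (303,252), foot (346,270), knob (328,204), hook (327,240). I'll enlarge both views and the wrist picture.

Run:
```python
import cv2,numpy as np
a=cv2.imread("pics/scene0.png")[145:295,305:405]; b=cv2.imread("pics/side0.png")[160:310,270:370]
f=lambda i:cv2.resize(i,(400,600),interpolation=cv2.INTER_CUBIC)
cv2.imwrite("pics/crop0.png",np.hstack([f(a),f(b)]))
```

```text
(no output)
```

View pics/crop0.png

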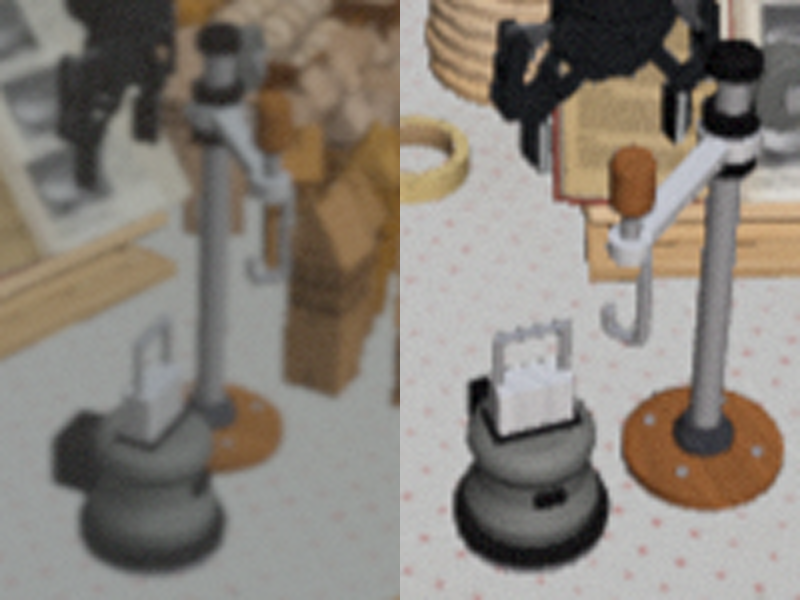

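View pics/wrist0.png

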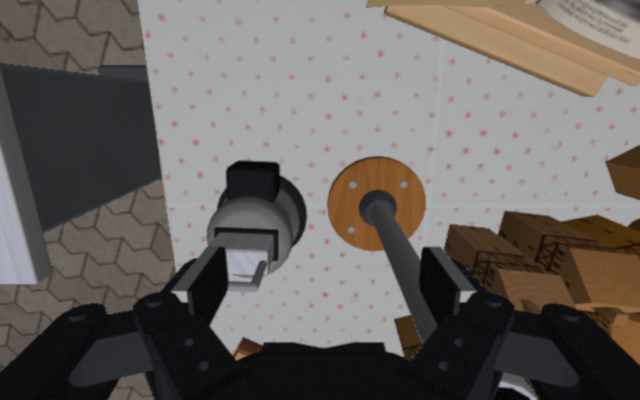

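Crops: knob at side (328,205) and scene (373,174.5). Link bar ends at side (294,243) and (312,240), scene (339,228) and (347,225). In the wrist view the foot spans columns 327–426 and rows 156–251, with the bar at (223,284)–(259,288). Next I'll triangulate.

```bash
cat > h.py <<'E'
import pickle,numpy as np
from scipy.spatial.transform import Rotation as Ro
from scipy.optimize import least_squares
def cams(d,pose):
    o={}
    for n in d:
        c=d[n]
        if n=="wrist":
            T=np.eye(4);T[:3,:3]=Ro.from_rotvec(pose[1]).as_matrix();T[:3,3]=pose[0]
            M=np.linalg.inv(T@c["tool_from_camera"]);R,t=M[:3,:3],M[:3,3]
        else: R,t=c["R"],c["t"]
        o[n]=(R,t,c["fx"],c["cx"],c["cy"])
    return o
def proj(c,X):
    R,t,f,cx,cy=c; p=np.atleast_2d(X)@R.T+t
    return p[:,:2]/p[:,2:]*f+[cx,cy]
def onplane(c,uv,z):
    R,t,f,cx,cy=c; r=R.T@np.array([(uv[0]-cx)/f,(uv[1]-cy)/f,1]); o=-R.T@t
    return o+r*(z-o[2])/r[2]
def tri(C,obs):
    r=lambda X:np.concatenate([proj(C[n],X)[0]-uv for n,uv in obs.items()])
    s=least_squares(r,[550,0,150.]); return s.x,r(s.x)
E
python3 - <<'E'
from h import *
np.set_printoptions(precision=1,suppress=True)
d=pickle.load(open("c0.pkl","rb"));pose=d.pop("pose");C=cams(d,pose)
for uv in [(327,203),(426,203),(377,156),(377,251)]: print("foot",onplane(C["wrist"],uv,8))
for uv in [(353.7,171.5)]: print("posttop side",onplane(C["side"],uv,335))
print("posttop scene",onplane(C["scene"],(358.7,152),335))
print("knob",tri(C,dict(side=(328,205),scene=(373.2,174.5))))
print("knob@315",onplane(C["side"],(328,205),315),onplane(C["scene"],(373.2,174.5),315))
print("barL",tri(C,dict(side=(294,243),scene=(339.2,228),wrist=(223,284))))
print("barR",tri(C,dict(side=(312.2,240.3),scene=(347,225),wrist=(259,288))))
for uv in [(283.7,287),(321.7,287),(302.7,302.5)]: print("pad side",onplane(C["side"],uv,5))
for uv in [(325,275.5),(361.5,275.5),(343,287.5)]: print("pad scene",onplane(C["scene"],uv,5))
E
```

```text
foot [527.6 -44.5   8. ]
foot [644.5 -44.6   8. ]
foot [584.2  11.3   8. ]
foot [ 589.4 -106.6    8. ]
posttop side [585.4 -49.5 335. ]
posttop scene [582.7 -47.  335. ]
knob (array([ 483.6, -128.3,  317.4]), array([-0. , -0.7,  0.3,  0.7]))
knob@315 [ 484.1 -127.6  315. ] [ 493.  -123.9  315. ]
barL (array([448.4, -57.1, 163.1]), array([ 7. , -0.7,  2.6,  0.7, -2.2, -1.2]))
barR (array([476.1, -61.4, 163.1]), array([-0.3,  0.4,  0.4, -0.6, -0. , -0.1]))
pad side [404.8 -41.1   5. ]
pad side [500.7 -78.9   5. ]
pad side [ 432.9 -110.7    5. ]
pad scene [434.9 -11.6   5. ]
pad scene [ 479.8 -105.4    5. ]
pad scene [407.1 -80.3   5. ]
```

Post is at about (586,-48), knob about (486,-127,315), with radius about 128 and angle 0.67. The link is about (455,-60), radius 131 and top about 163. All of this agrees with the given sizes. I need a closer look at the link to refine it.

Run:
```python
from workcell import bot
import cv2,pickle,numpy as np
o=bot.read_orientation(); P=[]
for k,p in enumerate([(445,35,225),(425,-15,225)]):
    bot.move_l(p); bot.pause(.2)
    pose=bot.read_ee_pos(),bot.read_orientation(); c=bot.camera("wrist"); P.append((c,pose))
s=bot.camera("side"); sc=bot.camera("scene")
pickle.dump((P,s,sc),open("c1.pkl","wb"))
cv2.imwrite("pics/w1.png",np.vstack([cv2.resize(c["img"][180:360,200:440,::-1],(800,600))[:] for c,_ in P[:1]]))
cv2.imwrite("pics/w2.png",cv2.resize(P[1][0]["img"][180:360,200:440,::-1],(800,600)))
print(bot.read_time())
```

```text
2.025
```

View pics/w1.png

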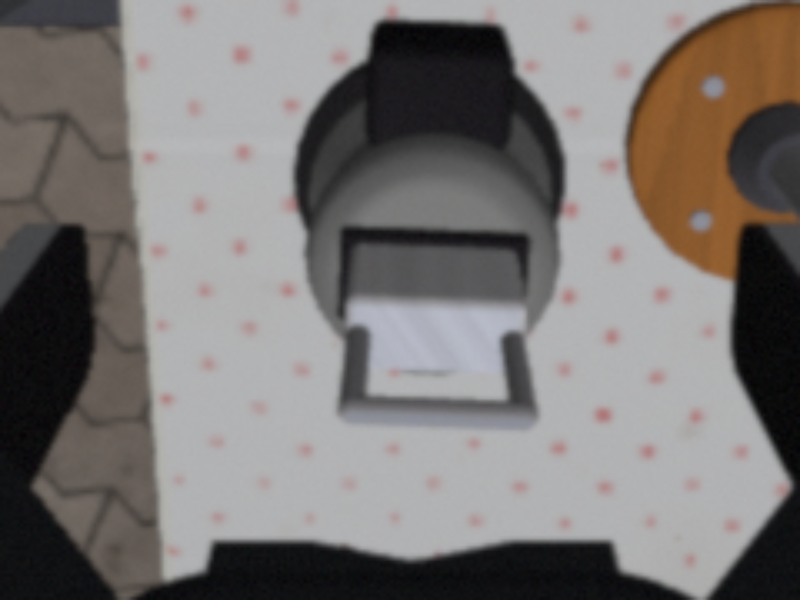

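View pics/w2.png

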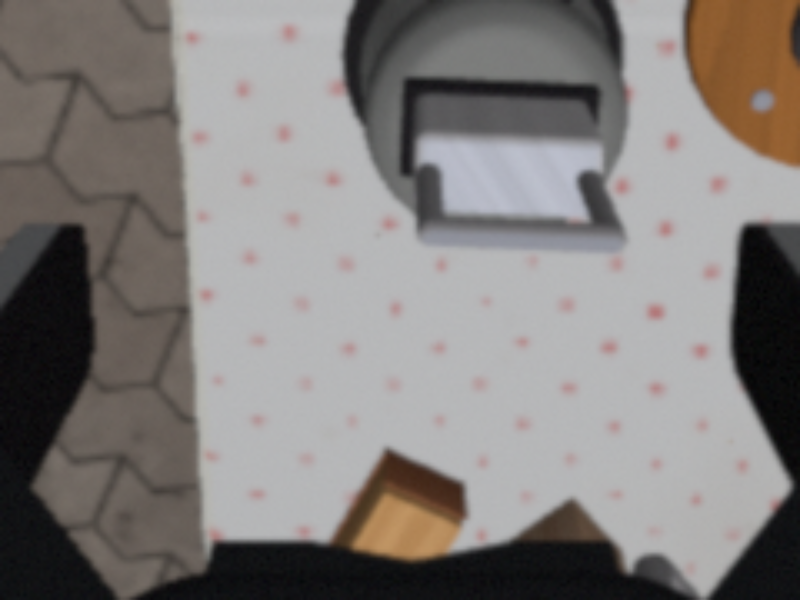

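Views w1 and w2 show the column top's back corners at crop (347,300)/(528,303) and (415,135)/(604,140). The bar's ends are at (340,411)/(538,415) and (418,234)/(626,240). I'll fit the link model to these.

Run:
```python
from h import *
np.set_printoptions(precision=2,suppress=True)
P,s,sc=pickle.load(open("c1.pkl","rb"))
C=[cams(dict(wrist=c),p)["wrist"] for c,p in P]
M=np.array([[-26,12,0],[26,12,0],[-25.5,0,35.5],[25.5,0,35.5]],float)
O=[np.array(o)*.3+[199.65,179.65] for o in ([(347,300),(528,303),(339,411),(538,415)],[(415,135),(604,140),(418,234),(626,240)])]
def r(p):
    x,y,a,z,*b=p; X=M@Ro.from_euler('z',a).as_matrix().T+[x,y,z]
    return np.concatenate([(proj(c,X)-o).ravel() for c,o in zip(C,O)])
S=least_squares(r,[455,-60,0,120.]);print(S.x,S.fun)
# pad (r 53) in w1: left/right edges ; foot in w1
k=lambda u,v:np.array((u,v))*.3+[199.65,179.65]
for uv in [(295,170),(565,170)]: print("pad",onplane(C[0],k(*uv),8))
print("foot left",onplane(C[0],k(627,145),10))
d=dict(side=s,scene=sc); G=cams(d,None)
x,y,a,z=S.x
for n in G: print(n,proj(G[n],(M@Ro.from_euler('z',a).as_matrix().T+[x,y,z])))
```

```text
[450.62 -60.53  -0.02 126.08] [-0.38 -0.16  0.11  0.12 -0.   -0.17  0.04 -0.1   0.16  0.47  0.64  0.32
 -0.38 -0.03 -0.14 -0.39]
pad [397.76 -56.57   8.  ]
pad [503.57 -56.67   8.  ]
foot left [526.88 -45.48  10.  ]
side [[291.01 253.37]
 [310.11 248.74]
 [292.58 245.68]
 [311.83 241.12]]
scene [[334.95 243.9 ]
 [343.32 234.98]
 [339.09 233.4 ]
 [347.29 224.87]]
```

Fit residuals are under 1 px: link at (450.6,-60.5), yaw -0.02, column top at z=126 (c≈25, in range). Bar underside is about 158. Now I'll go above the knob.

```bash
cat >> h.py <<'E'
POST=np.array([585.,-48.])
def ori(th):
    x=np.array([-np.cos(th),-np.sin(th),0]); z=np.array([0,0,-1.])
    return Ro.from_matrix(np.column_stack([x,np.cross(z,x),z])).as_rotvec()
def at(th,z,r=130.): return np.array([POST[0]-r*np.cos(th),POST[1]-r*np.sin(th),z])
E
python3 - <<'E'
from h import *
from workcell import bot
import cv2
bot.move_l([425,-30,385],v=250)
print(bot.solve_ik(at(.67,385),ori(.67)),bot.solve_ik(at(.09,200),ori(.09)))
bot.movep(at(.67,385),ori(.67)); bot.pause(.2)
pose=bot.read_ee_pos(),bot.read_orientation(); c=bot.camera("wrist")
pickle.dump((c,pose),open("c2.pkl","wb")); cv2.imwrite("pics/k.png",c["img"][:,:,::-1])
print(pose[0],at(.67,385),bot.read_wrist_force(),bot.read_time())
C=cams(dict(wrist=c),pose)["wrist"]
print(proj(C,[at(.67,333.5),[*POST,335],at(.67,315)]))
E
```

```text
[-3.34283542e-01  3.12868068e-02  1.04681019e+00 -4.44089210e-16
  2.06349566e+00 -2.57507987e+00] [-2.10685819e-01 -1.36163135e-01  1.57647850e+00 -4.44089210e-16
  1.70127728e+00 -1.87148215e+00]
[ 483.07563163 -128.63453546  385.04027303] [ 483.10318344 -128.72817831  385.        ] [ 0.48341547  0.1235492  -0.86553593] 5.1417
[[322.01338565 200.90823156]
 [322.33274652 348.52646937]
 [322.09562559 194.09841732]]
```

View pics/k.png

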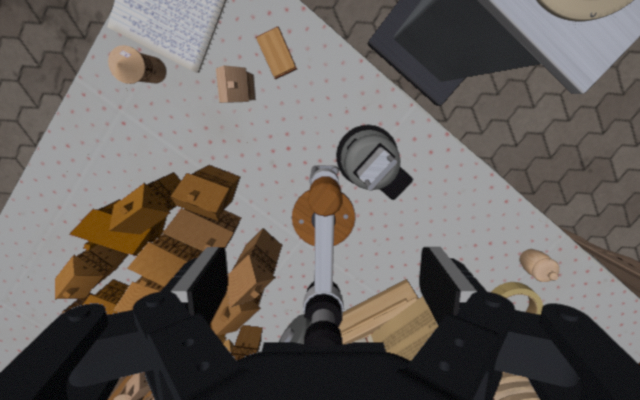

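The knob sits at (325,196), against a prediction of (322,201). That makes it about 4 mm further out, so the post is at about (582,-48), which also agrees with the link radius. The gripper straddles the knob with nothing near the fingers, so I'll descend and grip.

```bash
sed -i 's/POST=.*/POST=np.array([582.,-48.])/' h.py
python3 - <<'E'
from h import *
from workcell import bot
np.set_printoptions(precision=2,suppress=True)
bot.movep(at(.67,350),ori(.67))
print(bot.move_l(at(.67,292),v=100,stop_force=8), bot.read_ee_pos())
f0=bot.read_wrist_force()
bot.move_gripper(0.0); bot.pause(.3)
print(bot.read_finger_gap()*85,bot.read_grasp_force(),f0,bot.read_wrist_force(),bot.read_ft_torque(),bot.read_ee_pos(),bot.read_time())
E
```

```text
False [ 480.44 -128.84  293.24]
19.682289147717416 54.81524990173057 [ 0.3  -0.29 -0.47] [-0.55 -2.11  0.09] [-0.21  0.19 -0.01] [ 480.05 -128.83  292.08] 7.0667
```

Run:
```python
from h import *
from workcell import bot
import cv2
np.set_printoptions(precision=2,suppress=True)
bot.move_l(at(.67,280),v=50); bot.pause(.2)
print(bot.read_wrist_force(),bot.read_ft_torque(),bot.read_ee_pos(),bot.read_finger_gap())
pose=bot.read_ee_pos(),bot.read_orientation(); c=bot.camera("wrist");s=bot.camera("side")
a=cv2.resize(c["img"][100:340,200:440],(500,500)); b=cv2.resize(s["img"][150:316,280:380],(300,500))
cv2.imwrite("pics/g.png",np.hstack([a,b])[:,:,::-1])
```

```text
[-5.67 -2.56  4.63] [-0.56  0.7  -0.05] [ 479.94 -129.12  280.75] 0.23507621708290974
```

View pics/g.png

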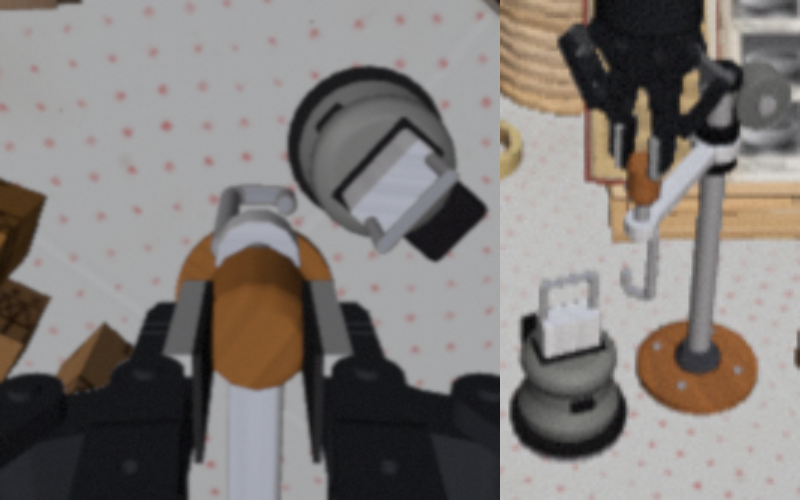

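The fingers hold the knob with the hook under it, and the pull reads 4.6 N as expected. The sander is undisturbed. Next: draw down to passing height, swing close to the link and check.

```bash
cat >> h.py <<'E'
def swing(bot,t0,t1,z,v=50,step=.06):
    n=int(np.ceil(abs(t1-t0)/step))
    for t in np.linspace(t0,t1,n+1)[1:]:
        bot.move_l(at(t,z),frame=ori(t),v=v)
        F=bot.read_wrist_force(); e=bot.read_ee_pos()
        print("th %.3f"%t,"rad %.1f tan %.1f z %.1f"%(F[0]*-np.cos(t)-F[1]*np.sin(t),-F[0]*np.sin(t)+F[1]*np.cos(t),F[2]),e,flush=True)
E
python3 - <<'E'
from h import *
from workcell import bot
import cv2
np.set_printoptions(precision=2,suppress=True)
Z=221.5
bot.move_l(at(.67,Z),v=60)
print(bot.read_wrist_force(),bot.read_ee_pos())
swing(bot,.67,.32,Z)
bot.pause(.2); print(bot.read_wrist_force(),bot.read_ee_pos(),bot.read_finger_gap(),bot.read_time())
pose=bot.read_ee_pos(),bot.read_orientation(); c=bot.camera("wrist");s=bot.camera("side")
pickle.dump((c,pose,s),open("c3.pkl","wb"))
a=cv2.resize(c["img"][100:260,220:420],(500,400)); b=cv2.resize(s["img"][215:295,270:330],(300,400))
cv2.imwrite("pics/s.png",np.hstack([a,b])[:,:,::-1])
E
```

```text
[-5.21 -4.48  5.6 ] [ 479.84 -129.35  222.31]
th 0.612 rad 6.4 tan 0.4 z 5.7 [ 475.28 -123.03  222.46]
th 0.553 rad 6.0 tan 0.0 z 4.9 [ 471.1  -116.51  222.42]
th 0.495 rad 4.9 tan 0.4 z 5.0 [ 467.3  -109.82  222.4 ]
th 0.437 rad 7.1 tan 0.4 z 4.7 [ 463.9  -102.94  222.38]
th 0.378 rad 5.9 tan 0.5 z 5.2 [460.89 -95.83 222.34]
th 0.320 rad 5.2 tan 1.0 z 6.0 [458.33 -88.58 222.34]
[-5.82 -0.65  5.46] [458.34 -88.7  222.28] 0.23449792133113154 10.8833
```

View pics/s.png

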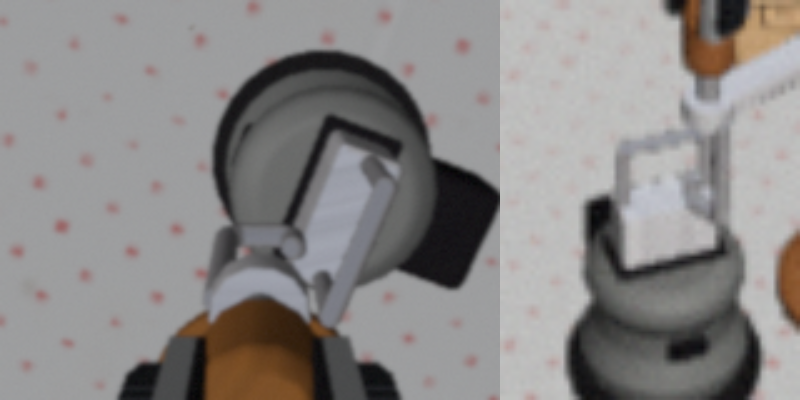

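The hook tip is at wrist crop (290,243), and the link opening lies up and to the right, still clear of it. I'll check the modelled hook and link against this picture.

Run:
```python
from h import *
import cv2
np.set_printoptions(precision=1,suppress=True)
c,p,s=pickle.load(open("c3.pkl","rb")); C=cams(dict(wrist=c,side=s),p)
th=.32; u=np.array([np.cos(th),np.sin(th),0]);t=np.array([-np.sin(th),np.cos(th),0])
o=np.array([p[0][0],p[0][1],p[0][2]-87.1])
r=Ro.from_euler('z',-.02).as_matrix()
N=dict(tip=o+11*t+[0,0,18],tipb=o+11*t,shb=o-11*t,knobtop=o+[0,0,128.5])
for k,x in dict(barL=[-25.5,0,35.5],barR=[25.5,0,35.5],cLb=[-26,12,0],cRb=[26,12,0],cLf=[-26,-12,0],cRf=[26,-12,0]).items(): N[k]=r@x+[450.6,-60.5,126.1]
for k,x in N.items():
    a=(proj(C["wrist"],x)[0]-[220,100])*2.5; b=(proj(C["side"],x)[0]-[270,215])*5+[500,0]; print(k,x,a,b)
```

```text
tip [454.9 -78.3 153.2] [291.1 237. ] [682.4 174.7]
tipb [454.9 -78.3 135.2] [289.  222.4] [682.  201.7]
shb [461.8 -99.1 135.2] [224.  222.5] [710.7 225. ]
knobtop [458.3 -88.7 263.7] [255.4 400.3] [700.1   6.6]
barL [425.1 -60.  161.6] [382.3 172.3] [612.9 153.5]
barR [476.1 -61.  161.6] [322.1 322.2] [709.  130.4]
cLb [424.8 -48.  126.1] [400. 162.] [605. 192.]
cRb [476.8 -49.  126.1] [345.3 296.7] [700.3 168.5]
cLf [424.4 -72.  126.1] [334.6 138.8] [620.5 222.4]
cRf [476.4 -73.  126.1] [282.5 275.6] [717.3 198.1]
```

The model matches the picture within about 2 px, with 5 mm clearance above and below the hook. Swinging it through.

Run:
```python
from h import *
from workcell import bot
import cv2
np.set_printoptions(precision=2,suppress=True)
Z=221.5; T=np.linspace(.32,.0963,8)[1:]
for t in T:
    hit=bot.move_l(at(t,Z),frame=ori(t),v=30,stop_force=4)
    F=bot.read_wrist_force()
    print("%.3f"%t,hit,"rad %.1f tan %.1f z %.1f"%(-F[0]*np.cos(t)-F[1]*np.sin(t),-F[0]*np.sin(t)+F[1]*np.cos(t),F[2]),bot.read_ee_pos())
    if hit: break
bot.pause(.2)
pose=bot.read_ee_pos(),bot.read_orientation(); c=bot.camera("wrist");s=bot.camera("side")
pickle.dump((c,pose,s),open("c4.pkl","wb"))
print(pose[0],bot.read_wrist_force(),bot.read_finger_gap(),bot.read_time())
a=cv2.resize(c["img"][100:260,220:420],(500,400)); b=cv2.resize(s["img"][215:295,270:330],(300,400))
cv2.imwrite("pics/i.png",np.hstack([a,b])[:,:,::-1])
```

```text
0.288 False rad 6.6 tan 0.1 z 5.7 [457.09 -84.6  222.3 ]
0.256 False rad 5.3 tan 0.6 z 5.3 [455.97 -80.51 222.29]
0.224 False rad 5.6 tan 0.7 z 5.4 [454.98 -76.43 222.28]
0.192 False rad 5.4 tan 1.0 z 4.5 [454.13 -72.3  222.27]
0.160 False rad 5.8 tan 1.0 z 4.5 [453.4  -68.15 222.23]
0.128 False rad 5.1 tan 1.1 z 5.2 [452.82 -63.98 222.25]
0.096 False rad 5.6 tan 1.1 z 5.4 [452.34 -59.79 222.22]
[452.35 -59.9  222.21] [-5.47  0.34  5.67] 0.23362356564950754 13.325
```

View pics/i.png

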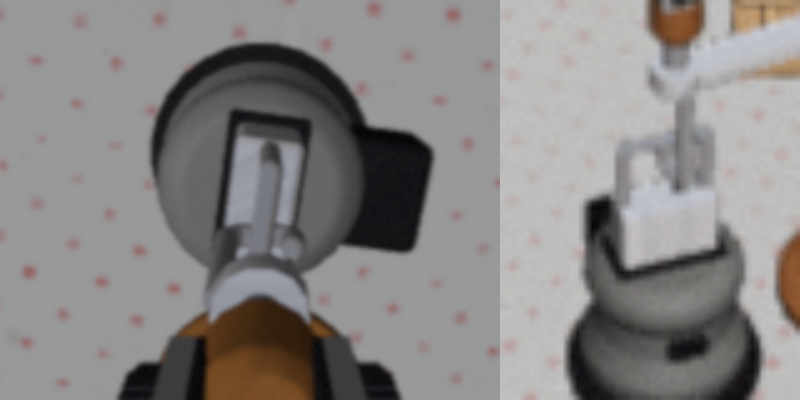

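The bar passes centrally between the shank (225) and tip (292) in the wrist view, and the sander hasn't moved. Easing up, watching the vertical force.

Run:
```python
from h import *
from workcell import bot
np.set_printoptions(precision=2,suppress=True)
t=.0963
def fz(): return np.mean([bot.read_wrist_force() for _ in range(1)],axis=0)
z=221.5; log=[]
f0=fz()[2]
for dz in [4,4,4,3]+[.7]*14:
    bot.move_l(at(t,z+dz),v=15); z+=dz
    F=[]
    for _ in range(3): bot.pause(.04); F.append(bot.read_wrist_force())
    F=np.mean(F,axis=0); e=bot.read_ee_pos()
    print("%.1f"%z,e,F,flush=True)
    if F[2]<1.0 or (e[2]<236 and F[2]<3): break
print(bot.read_time(),bot.read_ft_torque())
```

```text
225.5 [452.4  -60.01 226.22] [-5.02  0.57  5.73]
229.5 [452.44 -60.09 230.16] [-5.47  0.63  5.58]
233.5 [452.47 -60.16 234.14] [-5.29  0.58  5.17]
236.5 [452.47 -60.2  237.1 ] [-5.4   1.14  4.63]
237.2 [452.47 -60.2  237.82] [-5.4   0.56  4.59]
237.9 [452.51 -60.2  238.56] [-4.9   0.86  5.49]
238.6 [452.52 -60.2  239.26] [-5.99  0.63  5.14]
239.3 [452.49 -60.21 239.91] [-5.7  -0.07  5.69]
240.0 [452.48 -60.17 240.59] [-5.26  0.3   5.13]
240.7 [452.51 -60.18 241.34] [-5.56  0.46  4.99]
241.4 [452.5  -60.2  242.03] [-5.56  0.7   5.01]
242.1 [452.51 -60.18 242.71] [-5.6  -0.09  4.78]
242.8 [452.49 -60.22 243.42] [-4.81  0.65  4.52]
243.5 [452.51 -60.2  244.11] [-5.33  0.58  5.03]
244.2 [452.48 -60.21 244.47] [-4.75  0.59  3.86]
244.9 [452.47 -60.33 244.73] [-5.2   1.35  1.56]
245.6 [452.41 -60.43 245.05] [-4.15  0.42 -2.55]
20.3 [0.21 0.77 0.16]
```

Contact came at TCP z≈244.3, with the force falling from 5 N through zero. I'll back off slightly to balance the load, then release and retreat.

Run:
```python
from h import *
from workcell import bot
import cv2
np.set_printoptions(precision=2,suppress=True)
bot.move_l(at(.0963,245.1),v=10); bot.pause(.15)
print(bot.read_wrist_force(),bot.read_ee_pos())
bot.move_gripper(.65); bot.pause(.2)
print(bot.read_wrist_force(),bot.read_finger_gap(),bot.read_ee_pos())
print(bot.move_l(at(.0963,345),v=80,stop_force=6))
bot.pause(.3)
s=bot.camera("side");sc=bot.camera("scene");pose=bot.read_ee_pos(),bot.read_orientation();c=bot.camera("wrist")
print(bot.read_wrist_force(),pose[0],bot.read_time())
f=lambda i,x,y,w,h:cv2.resize(i[y:y+h,x:x+w],(266,400))
cv2.imwrite("pics/f.png",np.hstack([f(s["img"],265,190,80,120),f(sc["img"],310,185,80,120),f(c["img"],263,120,120,180)])[:,:,::-1])
```

```text
[-6.08  0.71 -1.63] [452.48 -60.5  245.03]
[ 0.07 -0.42 -0.65] 0.6481450551715575 [452.67 -60.51 245.14]
False
[-0.6   0.25 -0.92] [452.58 -60.5  344.96] 23.1833
```

View pics/f.png

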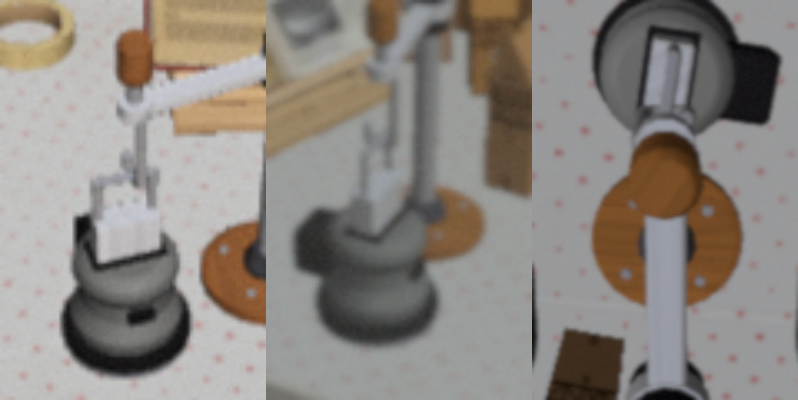

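The hook bears on the bar inside the link, with its tip above the bar at side crop (127,160). The knob is held down and free of the gripper, and the sander is upright in its place. Handing in.

```bash
python3 -c "
from workcell import bot
print(bot.sign_off())"
```

```text
the job is handed in; nothing more can be done
None
```

The hook is through the sander's link and pulling up on its top bar, the gripper has let go and is clear, the sander is standing upright where it was, and the job was handed in at about 23 s of the 61 s.

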